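Hold the shield gate open and slide a tray of castings into the curing bay

TASK

With one fingertip press the green bar down and keep it down, so that the orange gate across the chute stays open, and meanwhile with the other finger push the blue plate of the white tray of castings along the chute until the whole open box of the tray is past the gate, in the bay between the violet lamps. Then take the hand away so that the gate swings shut behind the box. The gate must not press on the tray; do not lift or tip the tray, and leave the bottles and the jar alone.

Things in the scene. Friction and masses are not known exactly. Their poses are not given: they have to be found in the camera images.
- chute: fixed metal chute, white walls 30 mm high. Origin at table height on the centre line under the gate; x = direction of travel (through the gate into the bay), y left, to the green bar, z up. Floor top at z 8 mm, inner walls at y +-38; from x -270 (entry) to an end stop at +129. Lamp bars 58 mm high outside the walls, x +32 to +132. Bearing posts 58 mm high, y 44 to 56, x -245 and -30
- gate (a joint): gate angle, rad: 0 shut, 1.05 fully open. Hinge line along chute x at y +50, z 50 mm. Shut, the orange panel (chute x -3 to +3) spans y -28 to 24, z 19 to 48: tray tongue passes under, box does not, and it cannot be pushed open along x. It swings up and clears the box from 0.55 on; hold it at 0.7 to 0.95. A spring shuts it; 4 N down on the bar starts it, 6 to 11 N holds it at 0.8
- bar (a point): middle of the green bar's axis, moving with the gate. Bar 14 mm in diameter, parallel to chute x from x -277 to +3 (this point at -137), outside the left wall, 42 mm from the hinge line: chute y 89, z 66 mm with the gate shut; y 92, z 50 at 0.4 rad; y 89, z 34 at 0.8. Pressed straight down it opens the gate; a finger can slide along it. Its arms are at x -262 and -12, none between
- tray: loose white tray, about 0.3 kg, on the chute floor. Origin under the centre of its open box, 90 (x) by 70 (y) by 26 mm high, flat castings fixed inside; x = travel. A tongue 5 mm high runs back to a blue upright push plate at x -124 to -118. Starts wholly before the gate; box is past it when this origin is over 50 mm beyond (chute x > 50; 84 at the end stop). Tongue stays under the shut gate
- push_face (a point): centre of the rear face of the tray's blue push plate (60 mm wide in y, 54 mm tall, 6 mm thick), 124 mm behind the tray's origin and 27 mm above its underside; the plate's top is at 62 mm above the table. Push here, along +x
- bottle_pink: loose dropper bottle of pink pigment with a black cap, 28 mm in diameter, 76 mm tall, origin under its centre; a bystander, stands on the table beside the chute's right wall, opposite to the bar; must stay put
- bottle_orange: loose dropper bottle of orange pigment with a black cap, 28 mm in diameter, 76 mm tall, origin under its centre; a bystander, stands on the table beside the chute's right wall, opposite to the bar; must stay put
- bottle_purple: loose dropper bottle of purple pigment with a black cap, 28 mm in diameter, 76 mm tall, origin under its centre; a bystander, stands on the table beside the chute's right wall, opposite to the bar; must stay put
- jar: loose closed green glass jar with a white cap, 48 mm in diameter, 55 mm tall, origin under its centre; a bystander on the table on the bar's side, beyond the gate; must stay put
Not all that is in view belongs to the job. Several things have the shape of the tray; the one meant has the colours described above.

How it is judged:
By the outcome, as a careful person would: the job done as asked, in the order asked, and still so for the second after the job is handed in, with the robot touching nothing.
It also fails if it takes over 43 s, if anything falls off the work surface, if the arm or the gripper's body presses on something with over 40 N, if the wrist force passes 120 N, or if a joint passes its speed limit or range.

ROBOT

A 6-joint arm with a two-finger parallel gripper is mounted at the origin on the work surface. World frame = base frame: x ahead of the robot, y to its left, z up, the work surface at z = 0. Lengths are in mm, angles in degrees, forces in N, time in s.
With the tool pointing down it reaches from about 300 to 850 mm from the base axis. Payload 4.2 kg.
Tool frame: the origin (TCP) lies midway between the tips of the shut fingers; the grasp point (between the pads) lies 19 mm behind it; z points along the fingers, y is the direction in which the jaws open and shut (so a half turn about z gives the same grasp; the last joint's range is limited). The gripper opens to 91 mm and grips with 3 to 60 N. Pads are 32 mm wide; open, the fingers measure 118 mm over their backs; the gripper's body (76 mm by 178 mm) begins 60 mm behind the grasp point.
Start: joints at [-68.354, 18.312, 89.639, -0, 72.044, -1.146], TCP at [222.754, -530.117, 213.976] pointing down, gripper open.
Joint ranges: [-177.97, 177.97], [-48.28, 115.42], [12.27, 149.76], [-77.06, 257.06], [2.81, 150.46], [-146.56, 146.56]. Speed limits (degrees/s): [147.25, 147.25, 180, 180, 180, 180].

INTERFACE

Orientations are given as [roll, pitch, yaw] about the fixed x, y, z axes, in that order (R = Rz(yaw) Ry(pitch) Rx(roll)).
In Python, from workcell import env gives the robot as it stands.
- The arm moves only by the shell command python3 -m jog 'ROWS' [FORCE]. ROWS is JSON, a list of rows, each an object of numbers: "dx", "dy", "dz": the shift along the world's x, y, z in m; "wx", "wy", "wz": the turn, a rotation vector about the world's x, y, z in rad; "grip": the gripper's target within -1 to 1 (shut at 1, half-way at 0, fully open at -1). In form: [{"dx": .., "dy": .., "dz": .., "wx": .., "wy": .., "wz": .., "grip": ..}, ...]. A call has 1 to 10 rows; each row shifts and turns the commanded pose from where the row before left it; what a row does not reach is not made up. A row lasts 1/10 s, in which the tool goes at most 50 mm and 8.59 degrees, less where a joint would pass 70% of its speed; a pose out of reach is approached as far as the arm can. A call with a gripper value outside its range is refused whole. The fingers move at their own pace and stop on an object; FORCE is the grip in N (left out, the last holds). Time passes only in rows, so rows that do not move let the fingers close. It gives the time, the measured TCP pose, the force and the opening at its end, in the units of the state.
- env.state(): the state, without advancing time (a new reading comes with each control period).
- env.grab_frame(name): name is "scene" or "top" or "wrist"; returns the picture (384x512x3 uint8, red, green, blue); there is no depth.
- env.get_calibration(name): a dict with "fx", "fy", "cx", "cy" (pixels), "k1" (the pictures are not rectified: a ray, as slopes to the right and down, at radius r is drawn at 1 + k1 r^2 times it, then the intrinsics apply), "R" (3x3) and "t" (3): a world point X has camera coordinates R X + t. Camera axes: x right, y down, z forward; pixel columns grow to the right and rows downward; lengths in mm; the calibration is good to about 2 mm. A picture is of the moment at which its call begins: read the wrist's pose just before it. get_calibration takes no time and is no camera call; for the wrist camera it gives the pose at the moment of the call.
- env.job_done(): hands the job in, once; it reports no verdict.
The state is a dict: "time_s": time; "qpos": joint angles; "qvel": joint speeds; "effort": joint torques, N m; "ee_pos": TCP position; "ee_rot": TCP orientation; "force": force on the tool from outside, world axes, zero at the start; "torque": the same for the moment, N m; "gripper_width": finger opening in mm.
Only numpy, scipy, OpenCV 4.12 (cv2) and the standard library are available. Lean on these libraries where they do the work, as an engineer would, in place of code of your own. Each camera call takes 0.05 s, during which the arm holds its last target. There are 200 camera calls.

## Working session

There is one attempt and no reset: what is moved stays moved. The work goes in short steps, Python scripts to look and compute and a shell command to move; the robot and the scene stay as the last step left them, time stands still between calls to the robot, and variables do not carry over. Pictures are saved under pics/ and viewed, about 8 in all and at most 12, crops included, and the job is handed in when it is done.

```bash
mkdir -p pics; ls; python3 - <<'E'
from workcell import env
import cv2,json
for n in("scene","top"):
    im=env.grab_frame(n); cv2.imwrite(f"pics/{n}0.png",im[:,:,::-1])
    print(n,env.get_calibration(n))
print(env.state())
E
```

```text
pics
scene {'fx': 427.20585033266514, 'fy': 427.20585033266514, 'cx': 258.3316216627105, 'cy': 185.64615147151986, 'k1': -0.05289702428261044, 'R': array([[ 0.74709387,  0.6645386 , -0.01546637],
       [ 0.50120362, -0.57844645, -0.64357955],
       [-0.43662992,  0.47306253, -0.76522294]]), 't': array([-488.04529308, -249.08890959, 1256.97417162])}
top {'fx': 422.8469702309738, 'fy': 422.8469702309738, 'cx': 254.63451095341608, 'cy': 192.9481599863416, 'k1': -0.13457978205802176, 'R': array([[-0.00389007, -0.99996417, -0.0075186 ],
       [-0.99563542,  0.00457411, -0.09321581],
       [ 0.09324686,  0.00712316, -0.99561754]]), 't': array([ 36.91885727, 618.08835508, 809.53519637])}
{'time_s': 0.1, 'qpos': array([-6.83542586e+01,  1.83471514e+01,  8.96986831e+01, -1.95513195e-03,
        7.20432384e+01, -1.14567495e+00]), 'qvel': array([-0.06058125, -0.03176616, -0.15800126, -0.00746494, -0.01666757,
       -0.02623634]), 'effort': array([ 1.13784456e-03, -4.13330841e+01, -2.32509077e+01,  7.30128516e-02,
        4.22747433e-02, -5.98822521e-05]), 'ee_pos': array([ 222.57152218, -529.69590641,  213.21760241]), 'ee_rot': array([-1.79910908e+02,  7.76206057e-05,  2.27920206e+01]), 'force': array([-0.18576046,  0.39693794,  0.00928057]), 'torque': array([-0.00633733,  0.01218913,  0.02932568]), 'gripper_width': 90.87168483856173}
```

View pics/top0.png

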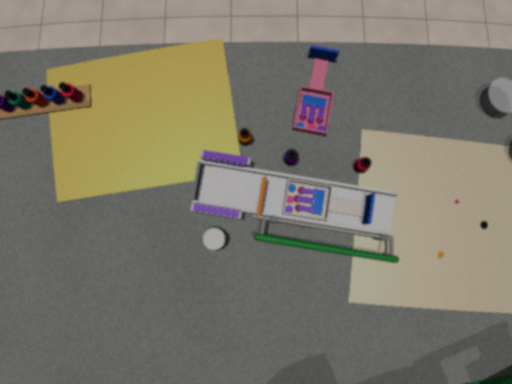

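View pics/scene0.png

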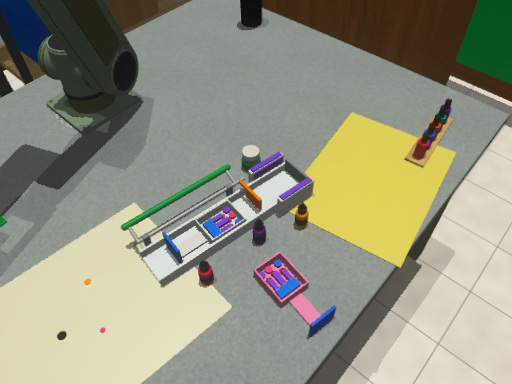

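The top view shows the chute spanning about (195..395, 165..240). In it are the white tray, with its box at (306,200) and blue plate at (369,208), the orange gate at (262,196), and the green bar from (258,237) to (396,260). A second tray at (315,110) is pink, so it is a decoy. The white one in the chute fits the description. I'll confirm that in an enlarged crop.

```bash
cat > h.py <<'E'
import numpy as np,cv2
from workcell import env
def ray(c,u,v):
    K=np.array([[c['fx'],0,c['cx']],[0,c['fy'],c['cy']],[0,0,1]])
    p=cv2.undistortPoints(np.array([[[u,v]]],float),K,np.array([c['k1'],0,0,0,0.]))[0,0]
    R=np.array(c['R']); return -R.T@c['t'], R.T@np.array([p[0],p[1],1])
def px2w(c,u,v,z):
    o,d=ray(c,u,v); return o+d*(z-o[2])/d[2]
def w2px(c,X):
    K=np.array([[c['fx'],0,c['cx']],[0,c['fy'],c['cy']],[0,0,1]])
    return cv2.projectPoints(np.array(X,float).reshape(-1,1,3),cv2.Rodrigues(np.array(c['R']))[0],np.array(c['t']),K,np.array([c['k1'],0,0,0,0.]))[0][:,0]
E
python3 -c "
import cv2
a=cv2.imread('pics/top0.png')[140:275,185:405]
cv2.imwrite('pics/topc.png',cv2.resize(a,None,fx=3.6,fy=3.6,interpolation=cv2.INTER_CUBIC))"
```

```text
(no output)
```

View pics/topc.png

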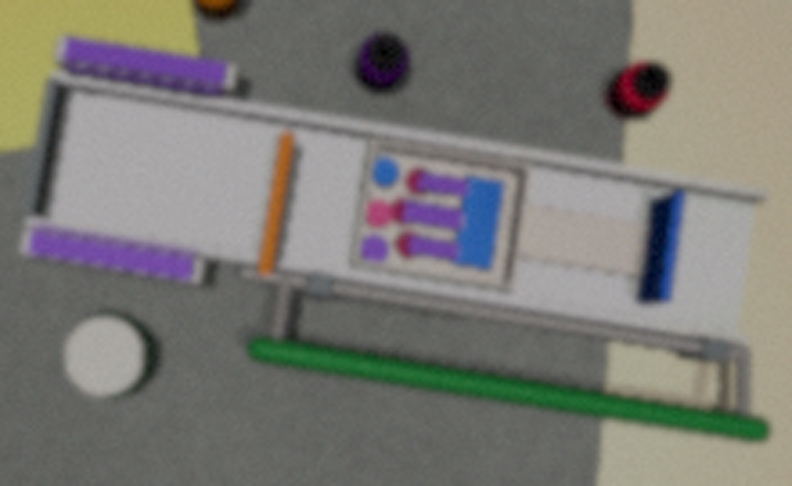

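The crop confirms a white tray with a blue plate in the chute. In crop pixels:
- Bar ends: (252,348) and (766,430)
- Gate top edge: (288,135) to (266,270)
- Plate top: (683,195) to (668,300)

Next I fit the chute pose and overlay it on the scene view.

```bash
cat > fit.py <<'E'
from h import *
from scipy.optimize import least_squares
c=env.get_calibration("top"); s=env.get_calibration("scene")
f=lambda u,v:(u/3.6+185-.36,v/3.6+140-.36)
obs=[((3,89,66),(252,348)),((-277,89,66),(766,430)),((0,-28,48),(287,133)),((0,24,48),(266,272))]
def T(p,X):
    X=np.atleast_2d(X).astype(float);a=p[2];R=np.array([[np.cos(a),-np.sin(a),0],[np.sin(a),np.cos(a),0],[0,0,1]])
    return X@R.T+[p[0],p[1],0]
res=lambda p:(w2px(c,T(p,[o[0] for o in obs]))-np.array([f(*o[1]) for o in obs])).ravel()
r=least_squares(res,[550,0,1.5]);p=r.x
print(p[:2],np.degrees(p[2]),r.fun.round(2)); np.save('p.npy',p)
def inv(p,X):
    a=p[2];d=np.array(X)-[p[0],p[1],0];return np.array([d[0]*np.cos(a)+d[1]*np.sin(a),-d[0]*np.sin(a)+d[1]*np.cos(a),d[2]])
for u,v,z in [(683,195,62),(668,300,62),(372,138,34),(523,165,34),(508,290,34),(352,265,34)]:
    print(inv(p,px2w(c,*f(u,v),z)).round(1))
print("plate ctr, bar pt",)
im=cv2.imread('pics/scene0.png'); 
k=4;x0,y0=110,140
b=cv2.resize(im[y0:y0+145,x0:x0+200],None,fx=k,fy=k,interpolation=cv2.INTER_CUBIC)
def dl(X,col):
    q=((w2px(s,T(p,X))-[x0,y0]+.5)*k).astype(int)
    cv2.polylines(b,[q.reshape(-1,1,2)],False,col,1)
dl([(3,89,66),(-277,89,66)],(0,255,255)); dl([(0,-28,48),(0,24,48)],(255,255,0))
for y in(-38,38): dl([(-270,y,38),(129,y,38)],(0,0,255))
cv2.imwrite('pics/ov.png',b)
E
python3 fit.py
```

```text
[613.28573019  21.53198802] 81.90110319561671 [-1.42  3.91  1.79  0.61 -1.25  3.75  0.95 -8.39]
[-215.5  -29.8   62. ]
[-213.8   26.9   62. ]
[-48.  -41.1  34. ]
[-132.4  -37.7   34. ]
[-132.6   31.6   34. ]
[-46.3  29.6  34. ]
plate ctr, bar pt
```

View pics/ov.png

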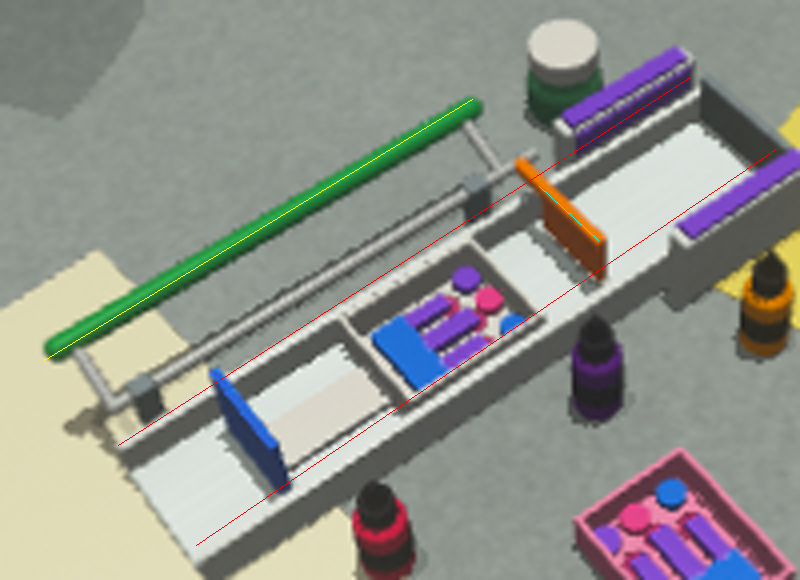

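The overlay shows the orange piece runs past y +24 into its arm at (520,163), so that reference point was wrong. I'll drop it and refit with both views. In scene crop pixels I'm using bar tips (48,350) and (482,105), and gate corner (605,240).

```bash
cat > fit2.py <<'E'
from h import *
from scipy.optimize import least_squares
c=env.get_calibration("top"); s=env.get_calibration("scene")
f=lambda u,v:(u/3.6+184.64,v/3.6+139.64)
g=lambda u,v:(u/4+109.6,v/4+139.6)
A=[((3,89,66),f(250,347)),((-277,89,66),f(768,431)),((0,-28,48),f(287,133))]
B=[((3,89,66),g(480,107)),((-277,89,66),g(48,350)),((0,-28,48),g(604,239))]
def T(p,X):
    X=np.atleast_2d(X).astype(float);a=p[2];R=np.array([[np.cos(a),-np.sin(a),0],[np.sin(a),np.cos(a),0],[0,0,1]])
    return X@R.T+[p[0],p[1],0]
def inv(p,X):
    a=p[2];d=np.array(X)-[p[0],p[1],0];return np.array([d[0]*np.cos(a)+d[1]*np.sin(a),-d[0]*np.sin(a)+d[1]*np.cos(a),d[2]])
if __name__=="__main__":
    res=lambda p:np.r_[(w2px(c,T(p,[o[0] for o in A]))-[o[1] for o in A]).ravel(),(w2px(s,T(p,[o[0] for o in B]))-[o[1] for o in B]).ravel()]
    r=least_squares(res,[613,21,1.43]);p=r.x
    print(p[:2],np.degrees(p[2]),r.fun.round(2)); np.save('p.npy',p)
    for u,v,z in [(683,193,62),(668,300,62),(372,138,34),(523,165,34),(508,290,34),(352,265,34)]:
        print('top',inv(p,px2w(c,*f(u,v),z)).round(1))
    for u,v,z in [(215,370,62),(287,485,8),(275,445,62),(475,240,34),(545,320,34)]: print('sc',inv(p,px2w(s,*g(u,v),z)).round(1))
    print('jar',inv(p,px2w(c,*f(105,355),55)))
    d=T(p,[1,0,0])-T(p,[0,0,0]);print('dir',d,'bar pts',T(p,[(-215,89,66),(-150,89,66)]),'face',T(p,[-215,0,35]))
E
python3 fit2.py
```

```text
[619.68211143  20.30385396] 80.38933766656208 [-1.45  0.54  0.11  0.6  -0.26  0.54  0.34 -0.83 -0.18  1.64  0.08  2.3 ]
top [-214.3  -30.    62. ]
top [-214.3   27.7   62. ]
top [-46.8 -35.9  34. ]
top [-131.3  -34.7   34. ]
top [-133.3   34.6   34. ]
top [-46.9  34.9  34. ]
sc [-212.2   29.    62. ]
sc [-209.3  -20.3    8. ]
sc [-212.   -29.1   62. ]
sc [-46.2  31.7  34. ]
sc [-49.4 -37.5  34. ]
jar [ 75.70455597 104.48413366  55.        ]
dir [[0.16695223 0.98596499 0.        ]] bar pts [[ 496.03649814 -176.8198694    66.        ]
 [ 506.88839313 -112.73214534   66.        ]] face [[ 583.78738185 -191.67861792   35.        ]]
```

```bash
python3 - <<'E'
from fit2 import *
p=np.load('p.npy');t=T(p,[-236,45.25,0])[0];st=env.state()
print(t,t-st['ee_pos'],np.radians(80.39-st['ee_rot'][2]))
E
```

```text
[ 535.66646941 -204.82929419    0.        ] [ 313.09494723  324.86661223 -213.21760241] 1.0052743830090756
```

```bash
python3 -m jog '[{"dx":0.0313,"dy":0.0325,"wz":0.1005,"grip":-0.68},{"dx":0.0313,"dy":0.0325,"wz":0.1005,"grip":-0.68},{"dx":0.0313,"dy":0.0325,"wz":0.1005,"grip":-0.68},{"dx":0.0313,"dy":0.0325,"wz":0.1005,"grip":-0.68},{"dx":0.0313,"dy":0.0325,"wz":0.1005,"grip":-0.68},{"dx":0.0313,"dy":0.0325,"wz":0.1005,"grip":-0.68},{"dx":0.0313,"dy":0.0325,"wz":0.1005,"grip":-0.68},{"dx":0.0313,"dy":0.0325,"wz":0.1005,"grip":-0.68},{"dx":0.0313,"dy":0.0325,"wz":0.1005,"grip":-0.68},{"dx":0.0313,"dy":0.0325,"wz":0.1005,"grip":-0.68}]' 20
python3 -m jog '[{"dz":-0.04,"grip":-0.68},{"dz":-0.04,"grip":-0.68},{"dz":-0.02,"grip":-0.68},{"grip":-0.68},{"grip":-0.68}]'
python3 - <<'E'
from fit2 import *
p=np.load('p.npy');st=env.state();print(inv(p,st['ee_pos']),st['ee_rot'],st['force'],st['gripper_width'])
for n,(x,y) in {'wrist':(0,0),'scene':(110,130)}.items():
    im=env.grab_frame(n)[:,:,::-1]
    if n=='scene': im=cv2.resize(im[y:y+150,x:x+200],None,fx=4,fy=4,interpolation=cv2.INTER_CUBIC)
    cv2.imwrite(f'pics/{n}1.png',im)
E
```

```text
[-608.57900446  299.71344955  213.21760241] [-1.79910908e+02  7.76206057e-05  2.27920206e+01] [-0.18576046  0.39693794  0.00928057] 90.87168483856173invalid input
invalid input
```

View pics/wrist1.png

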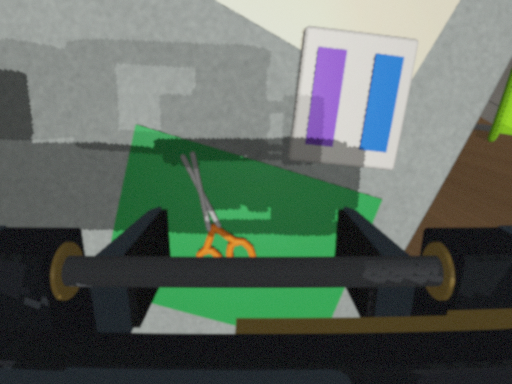

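View pics/scene1.png

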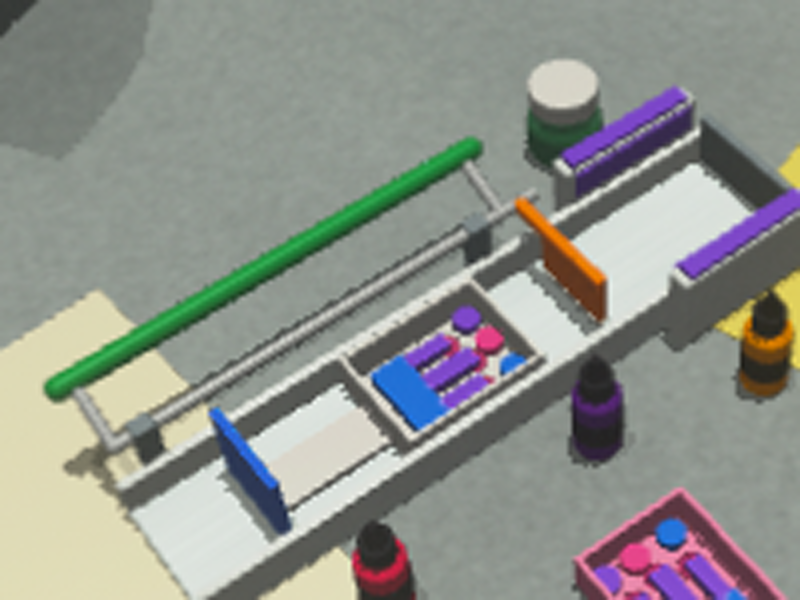

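The rows were refused, so the arm hasn't moved. Both pictures show the unmoved scene. I'll try again with every key written out.

```bash
python3 -m jog '[{"dx":0.0313,"dy":0.0325,"dz":0,"wx":0,"wy":0,"wz":0.1005,"grip":-0.68},{"dx":0.0313,"dy":0.0325,"dz":0,"wx":0,"wy":0,"wz":0.1005,"grip":-0.68},{"dx":0.0313,"dy":0.0325,"dz":0,"wx":0,"wy":0,"wz":0.1005,"grip":-0.68},{"dx":0.0313,"dy":0.0325,"dz":0,"wx":0,"wy":0,"wz":0.1005,"grip":-0.68},{"dx":0.0313,"dy":0.0325,"dz":0,"wx":0,"wy":0,"wz":0.1005,"grip":-0.68},{"dx":0.0313,"dy":0.0325,"dz":0,"wx":0,"wy":0,"wz":0.1005,"grip":-0.68},{"dx":0.0313,"dy":0.0325,"dz":0,"wx":0,"wy":0,"wz":0.1005,"grip":-0.68},{"dx":0.0313,"dy":0.0325,"dz":0,"wx":0,"wy":0,"wz":0.1005,"grip":-0.68},{"dx":0.0313,"dy":0.0325,"dz":0,"wx":0,"wy":0,"wz":0.1005,"grip":-0.68},{"dx":0.0313,"dy":0.0325,"dz":0,"wx":0,"wy":0,"wz":0.1005,"grip":-0.68}]' 20
```

```text
time_s: 1.2
ee_pos: [536.7, -203.6, 213.9]
ee_rot: [-180.0, 0.0, 80.6]
force: [-0.3, -0.6, 0.3]
gripper_width: 77.1
```

```bash
python3 -m jog '[{"dx":0,"dy":0,"dz":-0.04,"wx":0,"wy":0,"wz":0,"grip":-0.68},{"dx":0,"dy":0,"dz":-0.04,"wx":0,"wy":0,"wz":0,"grip":-0.68},{"dx":0,"dy":0,"dz":-0.04,"wx":0,"wy":0,"wz":0,"grip":-0.68},{"dx":0,"dy":0,"dz":0,"wx":0,"wy":0,"wz":0,"grip":-0.68},{"dx":0,"dy":0,"dz":0,"wx":0,"wy":0,"wz":0,"grip":-0.68}]'
cat > look.py <<'E'
from fit2 import *
import sys
p=np.load('p.npy');st=env.state();print('chute TCP',inv(p,st['ee_pos']).round(1),'yaw err',(st['ee_rot'][2]-np.degrees(p[2])).round(2),'F',st['force'].round(1),st['gripper_width'].round(1))
a=env.grab_frame('wrist')[:,:,::-1]
b=cv2.resize(env.grab_frame('scene')[130:280,110:310,::-1],(512,384),interpolation=cv2.INTER_CUBIC)
w=cv2.resize(a,(288,216)); o=np.zeros((600,512,3),np.uint8); o[:384]=b; o[384:,:288]=w
cc=env.grab_frame('top')[140:280,185:405,::-1]; o[384:,288:]=cv2.resize(cc,(440,280))[64:,0:224] if 0 else cv2.resize(cc,(224,216))
cv2.imwrite(f'pics/{sys.argv[1]}.png',o)
E
python3 look.py l2
```

```text
time_s: 1.7
ee_pos: [535.9, -205.2, 94.2]
ee_rot: [-180.0, -0.0, 80.4]
force: [-0.4, -0.0, 1.2]
gripper_width: 76.6Traceback (most recent call last):
  File "look.py", line 3, in <module>
    p=np.load('p.npy');st=env.state();print('chute TCP',inv(p,st['ee_pos']).round(1),'yaw err',(st['ee_rot'][2]-np.degrees(p[2])).round(2),'F',st['force'].round(1),st['gripper_width'].round(1))
                                                                                                                                                                    ^^^^^^^^^^^^^^^^^^^^^^^^^
AttributeError: 'float' object has no attribute 'round'
```

```bash
sed -i "s/st\['gripper_width'\].round(1)/st['gripper_width']/" look.py; python3 look.py l2
```

```text
chute TCP [-236.3   44.9   94.2] yaw err -0.02 F [-0.4 -0.   1.2] 76.55748474476668
```

View pics/l2.png

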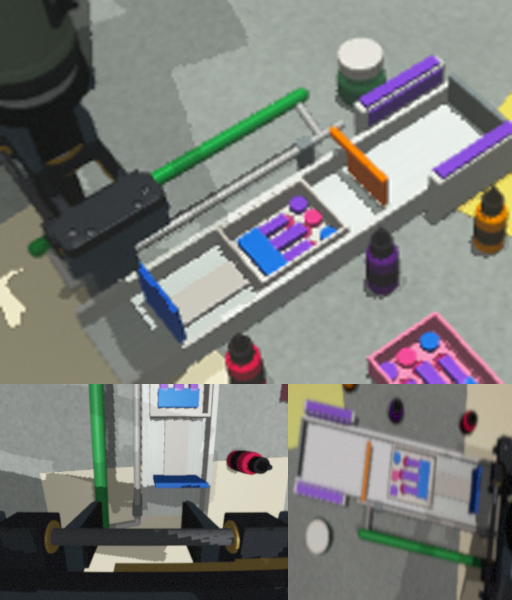

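The fingers straddle the hinge rod: the left one is over the bar and the right one is behind the blue plate. Before pressing, I check bar and plate with the wrist calibration.

```bash
python3 - <<'E'
from fit2 import *
p=np.load('p.npy');cw=env.get_calibration('wrist');im=env.grab_frame('wrist').astype(int)
g=(im[...,1]>im[...,0]+40)&(im[...,1]>im[...,2]+30)
for v in(40,100,150,200):
    u=np.where(g[v,:300])[0]; print('bar',u.min(),u.max(),inv(p,px2w(cw,u.mean(),v,66)).round(1),inv(p,px2w(cw,u.max(),v,66)).round(1),inv(p,px2w(cw,u.min(),v,66)).round(1))
b=(im[...,2]>im[...,0]+30)&(im[...,2]>im[...,1]+25); b[:120]=0
ys,xs=np.where(b);print(xs.min(),xs.max(),ys.min(),ys.max())
for u,v in((xs.min(),ys.max()),(xs.max(),ys.max()),(xs.mean(),ys.max())): print(inv(p,px2w(cw,u,v,62)).round(1))
E
```

```text
bar 158 181 [-129.9   89.6   66. ] [-130.    83.1   66. ] [-129.8   96.2   66. ]
bar 161 184 [-162.9   89.7   66. ] [-163.    82.9   66. ] [-162.9   96.4   66. ]
bar 165 186 [-192.3   89.5   66. ] [-192.3   83.1   66. ] [-192.3   95.9   66. ]
bar 169 187 [-223.9   89.8   66. ] [-223.9   84.1   66. ] [-223.9   95.5   66. ]
270 367 161 183
[-214.    31.8   62. ]
[-214.  -30.   62.]
[-214.     2.8   62. ]
```

Wrist, top and scene views agree: bar at y 89.6, plate rear at x -214. Pressing down slowly.

```bash
python3 -m jog '[{"dx":0,"dy":0,"dz":-0.01,"wx":0,"wy":0,"wz":0,"grip":-0.68},{"dx":0,"dy":0,"dz":-0.008,"wx":0,"wy":0,"wz":0,"grip":-0.68},{"dx":0,"dy":0,"dz":-0.005,"wx":0,"wy":0,"wz":0,"grip":-0.68},{"dx":0,"dy":0,"dz":-0.005,"wx":0,"wy":0,"wz":0,"grip":-0.68},{"dx":0,"dy":0,"dz":-0.005,"wx":0,"wy":0,"wz":0,"grip":-0.68},{"dx":0,"dy":0,"dz":0,"wx":0,"wy":0,"wz":0,"grip":-0.68}]'
python3 -m jog '[{"dx":0,"dy":0,"dz":-0.005,"wx":0,"wy":0,"wz":0,"grip":-0.68},{"dx":0,"dy":0,"dz":-0.005,"wx":0,"wy":0,"wz":0,"grip":-0.68},{"dx":0,"dy":0,"dz":-0.005,"wx":0,"wy":0,"wz":0,"grip":-0.68},{"dx":0,"dy":0,"dz":-0.004,"wx":0,"wy":0,"wz":0,"grip":-0.68},{"dx":0,"dy":0,"dz":-0.002,"wx":0,"wy":0,"wz":0,"grip":-0.68},{"dx":0,"dy":0,"dz":0,"wx":0,"wy":0,"wz":0,"grip":-0.68},{"dx":0,"dy":0,"dz":0,"wx":0,"wy":0,"wz":0,"grip":-0.68}]'
python3 look.py l3
```

```text
time_s: 2.5
ee_pos: [534.5, -204.8, 60.3]
ee_rot: [-179.8, -0.0, 80.4]
force: [-0.8, 1.1, 3.2]
gripper_width: 76.8
time_s: 3.2
ee_pos: [538.1, -205.7, 41.1]
ee_rot: [179.7, 0.0, 80.4]
force: [0.6, -0.1, 4.7]
gripper_width: 76.4
chute TCP [-236.5   42.7   41.1] yaw err -0.04 F [ 0.6 -0.1  4.7] 76.42682421020105
```

View pics/l3.png

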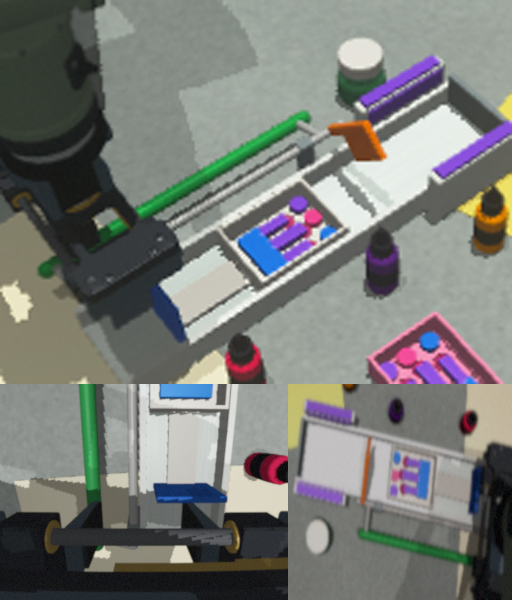

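The gate is clearly swung up (orange at (358,138)), and the finger stands behind the plate without touching it. The tip at z 41 corresponds to about 0.8 rad. Next is the push along the chute.

```bash
python3 -m jog '[{"dx":0.0005,"dy":0.003,"dz":-0.001,"wx":0,"wy":0,"wz":0,"grip":-0.68},{"dx":0.0005,"dy":0.003,"dz":0,"wx":0,"wy":0,"wz":0,"grip":-0.68},{"dx":0.001,"dy":0.0059,"dz":0,"wx":0,"wy":0,"wz":0,"grip":-0.68},{"dx":0.001,"dy":0.0059,"dz":0,"wx":0,"wy":0,"wz":0,"grip":-0.68},{"dx":0.001,"dy":0.0059,"dz":0,"wx":0,"wy":0,"wz":0,"grip":-0.68},{"dx":0.001,"dy":0.0059,"dz":0,"wx":0,"wy":0,"wz":0,"grip":-0.68}]'
python3 - <<'E'
from fit2 import *
p=np.load('p.npy');st=env.state();print(inv(p,st['ee_pos']),st['force'])
def plate():
    cw=env.get_calibration('wrist');im=env.grab_frame('wrist').astype(int)
    b=(im[...,2]>im[...,0]+30)&(im[...,2]>im[...,1]+25); b[:135]=0
    n,l,s,c=cv2.connectedComponentsWithStats(b.astype(np.uint8)); i=1+np.argmax(s[1:,4])
    u,v,w,h,_=s[i]; print(s[i],[inv(p,px2w(cw,a,v+h-1,62)).round(1) for a in(u,u+w)])
plate()
E
```

```text
time_s: 3.95
ee_pos: [545.7, -178.9, 41.1]
ee_rot: [179.3, 0.3, 80.5]
force: [4.5, -8.5, 4.6]
gripper_width: 76.5
[-208.78715799   39.69063627   41.08161684] [ 4.46813985 -8.53841032  4.55491159]
[ 271  181  130   40 4153] [array([-190.2,   30.9,   62. ]), array([-190.5,  -32.2,   62. ])]
```

The finger has drifted about 5 mm inward on the bar (TCP y 39.7, with a side force). I'll recentre it before pushing on.

```bash
python3 -m jog '[{"dx":-0.003,"dy":0.0005,"dz":0,"wx":0,"wy":0,"wz":0,"grip":-0.68},{"dx":-0.003,"dy":0.0005,"dz":0,"wx":0,"wy":0,"wz":0,"grip":-0.68},{"dx":0,"dy":0,"dz":-0.001,"wx":0,"wy":0,"wz":0,"grip":-0.68},{"dx":0,"dy":0,"dz":0,"wx":0,"wy":0,"wz":0,"grip":-0.68}]'
python3 look.py l4
```

```text
time_s: 4.4
ee_pos: [545.5, -178.2, 42.2]
ee_rot: [178.6, 0.2, 80.4]
force: [12.6, -4.7, 7.4]
gripper_width: 76.7
chute TCP [-208.1   40.    42.2] yaw err -0.02 F [12.6 -4.7  7.4] 76.70469675744809
```

View pics/l4.png

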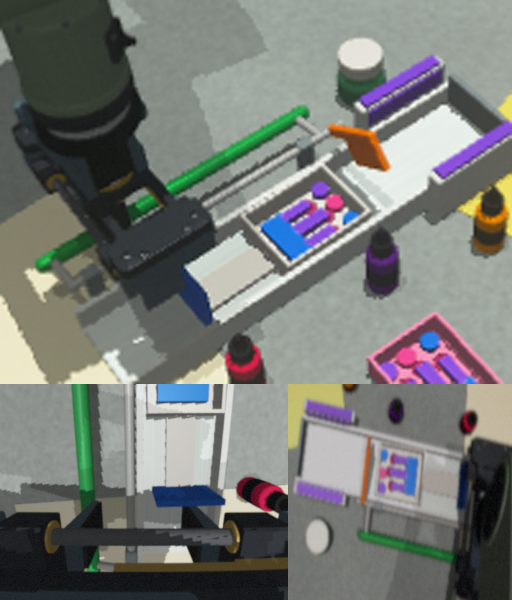

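The side force is growing while the TCP stays put, so the finger's outer tip corner is riding on the inner flank of the bar. The fingertip must be thinner than I assumed. The box front is still about 20 mm short of the gate, so I can safely lift off and measure the fingertip.

```bash
python3 -m jog '[{"dx":0.003,"dy":-0.005,"dz":0.005,"wx":0,"wy":0,"wz":0,"grip":-0.68},{"dx":0.003,"dy":-0.003,"dz":0.01,"wx":0,"wy":0,"wz":0,"grip":-0.68},{"dx":0,"dy":0,"dz":0.01,"wx":0,"wy":0,"wz":0,"grip":-0.68},{"dx":0,"dy":0,"dz":0.012,"wx":0,"wy":0,"wz":0,"grip":-0.68},{"dx":0,"dy":0,"dz":0.01,"wx":0,"wy":0,"wz":0,"grip":-0.68},{"dx":0,"dy":0,"dz":0,"wx":0,"wy":0,"wz":0,"grip":-0.68},{"dx":0,"dy":0,"dz":0,"wx":0,"wy":0,"wz":0,"grip":-0.68}]'
python3 - <<'E'
from fit2 import *
p=np.load('p.npy');st=env.state();print(inv(p,st['ee_pos']),st['force'],st['ee_rot'])
cw=env.get_calibration('wrist');im=env.grab_frame('wrist')[:,:,::-1].copy()
t=inv(p,st['ee_pos'])
for y in (-52,-45.25,-38.25,0,38.25,45.25,52):
  for x in(-16,0,16):
    q=w2px(cw,T(p,[t[0]+x,t[1]+y,t[2]]))[0]; print(y,x,q.round())
b=cv2.resize(im[170:320,60:260],None,fx=4,fy=4,interpolation=cv2.INTER_CUBIC)
cv2.imwrite('pics/w3.png',cv2.convertScaleAbs(b,alpha=1.8,beta=20))
E
```

```text
time_s: 5.25
ee_pos: [540.2, -182.4, 84.7]
ee_rot: [-180.0, -0.0, 80.4]
force: [-0.6, 0.9, -0.6]
gripper_width: 76.9
[-213.09662284   44.53776113   84.7265655 ] [-0.60709308  0.91776034 -0.62042881] [-1.79956114e+02 -6.04733380e-03  8.03725754e+01]
-52 -16 [344. 264.]
-52 0 [346. 238.]
-52 16 [348. 211.]
-45.25 -16 [332. 264.]
-45.25 0 [334. 238.]
-45.25 16 [336. 211.]
-38.25 -16 [320. 265.]
-38.25 0 [321. 238.]
-38.25 16 [323. 211.]
0 -16 [252. 265.]
0 0 [252. 238.]
0 16 [252. 211.]
38.25 -16 [184. 264.]
38.25 0 [183. 238.]
38.25 16 [181. 211.]
45.25 -16 [172. 264.]
45.25 0 [170. 238.]
45.25 16 [168. 211.]
52 -16 [160. 264.]
52 0 [158. 238.]
52 16 [156. 211.]
```

View pics/w3.png

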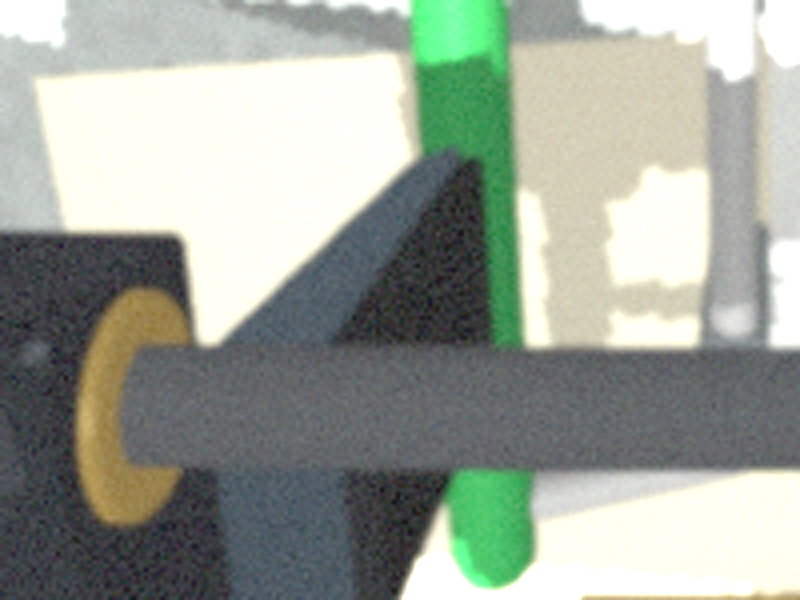

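The fingertip's front edge spans px 170 to 180 at row 210, so the tip is only about 6 mm thick (it tapers to 38–44 mm from centre). It was pressing 4 mm inside the bar axis. Opening to 86 mm puts the tip centres at ±46: bar tip at y 90, plate finger at about -2.

```bash
python3 -m jog '[{"dx":0.0005,"dy":0,"dz":0,"wx":0,"wy":0,"wz":0,"grip":-0.89},{"dx":0,"dy":0,"dz":0,"wx":0,"wy":0,"wz":0,"grip":-0.89},{"dx":0,"dy":0,"dz":-0.008,"wx":0,"wy":0,"wz":0,"grip":-0.89},{"dx":0,"dy":0,"dz":-0.005,"wx":0,"wy":0,"wz":0,"grip":-0.89},{"dx":0,"dy":0,"dz":-0.005,"wx":0,"wy":0,"wz":0,"grip":-0.89},{"dx":0,"dy":0,"dz":-0.005,"wx":0,"wy":0,"wz":0,"grip":-0.89},{"dx":0,"dy":0,"dz":0,"wx":0,"wy":0,"wz":0,"grip":-0.89}]'
python3 -m jog '[{"dx":0,"dy":0,"dz":-0.005,"wx":0,"wy":0,"wz":0,"grip":-0.89},{"dx":0,"dy":0,"dz":-0.005,"wx":0,"wy":0,"wz":0,"grip":-0.89},{"dx":0,"dy":0,"dz":-0.005,"wx":0,"wy":0,"wz":0,"grip":-0.89},{"dx":0,"dy":0,"dz":-0.005,"wx":0,"wy":0,"wz":0,"grip":-0.89},{"dx":0,"dy":0,"dz":-0.002,"wx":0,"wy":0,"wz":0,"grip":-0.89},{"dx":0,"dy":0,"dz":0,"wx":0,"wy":0,"wz":0,"grip":-0.89},{"dx":0,"dy":0,"dz":0,"wx":0,"wy":0,"wz":0,"grip":-0.89}]'
python3 - <<'E'
from fit2 import *
p=np.load('p.npy');st=env.state();print(inv(p,st['ee_pos']))
E
```

```text
time_s: 6.0
ee_pos: [539.2, -182.0, 60.9]
ee_rot: [-179.7, -0.0, 80.4]
force: [-3.2, 0.4, 3.3]
gripper_width: 86.1
time_s: 6.7
ee_pos: [541.3, -182.4, 40.2]
ee_rot: [180.0, -0.0, 80.4]
force: [-3.1, 0.8, 4.0]
gripper_width: 86.1
[-212.9844932    43.46091942   40.17348147]
```

```bash
python3 -m jog '[{"dx":0.0005,"dy":0.003,"dz":0,"wx":0,"wy":0,"wz":0,"grip":-0.89},{"dx":0.0007,"dy":0.0039,"dz":0,"wx":0,"wy":0,"wz":0,"grip":-0.89},{"dx":0.0007,"dy":0.0039,"dz":0,"wx":0,"wy":0,"wz":0,"grip":-0.89},{"dx":0.0007,"dy":0.0039,"dz":0,"wx":0,"wy":0,"wz":0,"grip":-0.89},{"dx":0,"dy":0,"dz":0,"wx":0,"wy":0,"wz":0,"grip":-0.89}]'
cat > n.py <<'E'
from fit2 import *
p=np.load('p.npy');st=env.state();a=p[2];F=st['force']
print('TCP',inv(p,st['ee_pos']).round(1),'Fxyz chute',inv([0,0,a],F).round(1))
c=env.get_calibration('scene');im=env.grab_frame('scene');cv2.imwrite('pics/n.png',im[:,:,::-1])
E
python3 n.py
```

```text
time_s: 7.2
ee_pos: [545.0, -168.4, 40.5]
ee_rot: [179.8, 0.1, 80.4]
force: [-0.4, -3.7, 4.8]
gripper_width: 86.2
TCP [-198.5   42.1   40.5] Fxyz chute [-3.7 -0.2  4.8]
```

```bash
python3 -m jog '[{"dx":0.0003,"dy":0.004,"dz":0,"wx":0,"wy":0,"wz":0,"grip":-0.89},{"dx":0.0007,"dy":0.0059,"dz":0,"wx":0,"wy":0,"wz":0,"grip":-0.89},{"dx":0.0009,"dy":0.0059,"dz":0,"wx":0,"wy":0,"wz":0,"grip":-0.89},{"dx":0.0009,"dy":0.0059,"dz":0,"wx":0,"wy":0,"wz":0,"grip":-0.89},{"dx":0.0009,"dy":0.0059,"dz":0,"wx":0,"wy":0,"wz":0,"grip":-0.89},{"dx":0.001,"dy":0.0059,"dz":0,"wx":0,"wy":0,"wz":0,"grip":-0.89}]'
python3 n.py
```

```text
time_s: 7.85
ee_pos: [549.3, -135.3, 40.5]
ee_rot: [179.9, 0.1, 80.4]
force: [-0.5, -7.3, 5.9]
gripper_width: 85.7
TCP [-165.2   43.4   40.5] Fxyz chute [-7.3 -0.7  5.9]
```

Stable and centred, with the gate at about 0.81 rad. Continuing.

```bash
python3 -m jog '[{"dx":0.001,"dy":0.0059,"dz":0,"wx":0,"wy":0,"wz":0,"grip":-0.89},{"dx":0.001,"dy":0.0059,"dz":0,"wx":0,"wy":0,"wz":0,"grip":-0.89},{"dx":0.001,"dy":0.0059,"dz":0,"wx":0,"wy":0,"wz":0,"grip":-0.89},{"dx":0.001,"dy":0.0059,"dz":0,"wx":0,"wy":0,"wz":0,"grip":-0.89},{"dx":0.001,"dy":0.0059,"dz":0,"wx":0,"wy":0,"wz":0,"grip":-0.89},{"dx":0.001,"dy":0.0059,"dz":0,"wx":0,"wy":0,"wz":0,"grip":-0.89}]'
python3 n.py; cp pics/n.png pics/n2.png
```

```text
time_s: 8.5
ee_pos: [555.2, -99.9, 40.5]
ee_rot: [179.9, 0.1, 80.4]
force: [-1.7, -7.0, 5.9]
gripper_width: 85.9
TCP [-129.3   43.5   40.5] Fxyz chute [-7.2  0.5  5.9]
```

```bash
python3 -m jog '[{"dx":0.001,"dy":0.0059,"dz":0,"wx":0,"wy":0,"wz":0,"grip":-0.89},{"dx":0.001,"dy":0.0059,"dz":0,"wx":0,"wy":0,"wz":0,"grip":-0.89},{"dx":0.001,"dy":0.0059,"dz":0,"wx":0,"wy":0,"wz":0,"grip":-0.89},{"dx":0.001,"dy":0.0059,"dz":0,"wx":0,"wy":0,"wz":0,"grip":-0.89},{"dx":0.001,"dy":0.0059,"dz":0,"wx":0,"wy":0,"wz":0,"grip":-0.89},{"dx":0.001,"dy":0.0059,"dz":0,"wx":0,"wy":0,"wz":0,"grip":-0.89}]'
python3 -m jog '[{"dx":0.001,"dy":0.0059,"dz":0,"wx":0,"wy":0,"wz":0,"grip":-0.89},{"dx":0.001,"dy":0.0059,"dz":0,"wx":0,"wy":0,"wz":0,"grip":-0.89},{"dx":0.0007,"dy":0.004,"dz":0,"wx":0,"wy":0,"wz":0,"grip":-0.89},{"dx":0.0005,"dy":0.003,"dz":0,"wx":0,"wy":0,"wz":0,"grip":-0.89},{"dx":0,"dy":0,"dz":0,"wx":0,"wy":0,"wz":0,"grip":-0.89},{"dx":0,"dy":0,"dz":0,"wx":0,"wy":0,"wz":0,"grip":-0.89}]'
python3 look.py l5
```

```text
time_s: 9.15
ee_pos: [561.1, -64.5, 40.5]
ee_rot: [179.9, 0.1, 80.4]
force: [-0.4, -7.1, 5.9]
gripper_width: 86.4
time_s: 9.75
ee_pos: [564.3, -45.3, 40.5]
ee_rot: [179.9, 0.0, 80.4]
force: [-0.7, -4.6, 6.4]
gripper_width: 86.0
chute TCP [-73.9  43.7  40.5] yaw err 0.01 F [-0.7 -4.6  6.4] 86.02674038801318
```

View pics/l5.png

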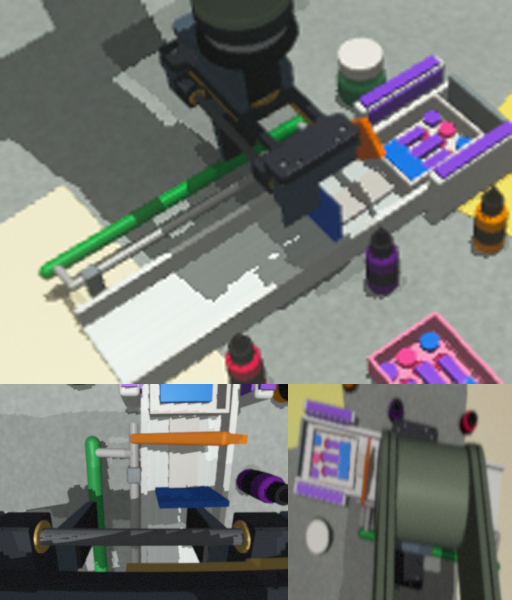

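The box is wholly beyond the orange gate, between the lamps: rear edge at (415,180) in the scene against the gate at (370,135). By the TCP, the tray origin is at about +66. Next I back off the plate slightly and raise the finger gently.

```bash
python3 -m jog '[{"dx":-0.0005,"dy":-0.003,"dz":0,"wx":0,"wy":0,"wz":0,"grip":-0.89},{"dx":-0.0005,"dy":-0.003,"dz":0,"wx":0,"wy":0,"wz":0,"grip":-0.89},{"dx":0,"dy":0,"dz":0.005,"wx":0,"wy":0,"wz":0,"grip":-0.89},{"dx":0,"dy":0,"dz":0.006,"wx":0,"wy":0,"wz":0,"grip":-0.89},{"dx":0,"dy":0,"dz":0.006,"wx":0,"wy":0,"wz":0,"grip":-0.89},{"dx":0,"dy":0,"dz":0.006,"wx":0,"wy":0,"wz":0,"grip":-0.89},{"dx":0,"dy":0,"dz":0.006,"wx":0,"wy":0,"wz":0,"grip":-0.89},{"dx":0,"dy":0,"dz":0.006,"wx":0,"wy":0,"wz":0,"grip":-0.89},{"dx":0,"dy":0,"dz":0.01,"wx":0,"wy":0,"wz":0,"grip":-0.89},{"dx":0,"dy":0,"dz":0.02,"wx":0,"wy":0,"wz":0,"grip":-0.89}]'
python3 -m jog '[{"dx":0,"dy":0,"dz":0.04,"wx":0,"wy":0,"wz":0,"grip":-0.89},{"dx":0,"dy":0,"dz":0.04,"wx":0,"wy":0,"wz":0,"grip":-0.89},{"dx":-0.02,"dy":-0.04,"dz":0.01,"wx":0,"wy":0,"wz":0,"grip":-0.89},{"dx":-0.02,"dy":-0.04,"dz":0,"wx":0,"wy":0,"wz":0,"grip":-0.89},{"dx":-0.02,"dy":-0.04,"dz":0,"wx":0,"wy":0,"wz":0,"grip":-0.89},{"dx":-0.02,"dy":-0.04,"dz":0,"wx":0,"wy":0,"wz":0,"grip":-0.89},{"dx":-0.02,"dy":-0.04,"dz":0,"wx":0,"wy":0,"wz":0,"grip":-0.89},{"dx":-0.02,"dy":-0.04,"dz":0,"wx":0,"wy":0,"wz":0,"grip":-0.89},{"dx":0,"dy":0,"dz":0,"wx":0,"wy":0,"wz":0,"grip":-0.89},{"dx":0,"dy":0,"dz":0,"wx":0,"wy":0,"wz":0,"grip":-0.89}]'
python3 - <<'E'
from h import *
b=cv2.resize(env.grab_frame('scene')[130:280,110:310,::-1],(512,384),interpolation=cv2.INTER_CUBIC)
a=cv2.resize(env.grab_frame('top')[140:275,185:405,::-1],(352,216),interpolation=cv2.INTER_CUBIC)
o=np.zeros((600,512,3),np.uint8);o[:384]=b;o[384:,:352]=a;cv2.imwrite('pics/end.png',o)
E
```

```text
time_s: 10.9
ee_pos: [561.2, -50.7, 104.3]
ee_rot: [-179.8, 0.0, 80.4]
force: [0.1, 0.1, -0.2]
gripper_width: 86.1
time_s: 11.9
ee_pos: [442.0, -291.2, 195.1]
ee_rot: [-180.0, -0.0, 80.2]
force: [0.0, 1.1, 0.2]
gripper_width: 86.3
```

View pics/end.png

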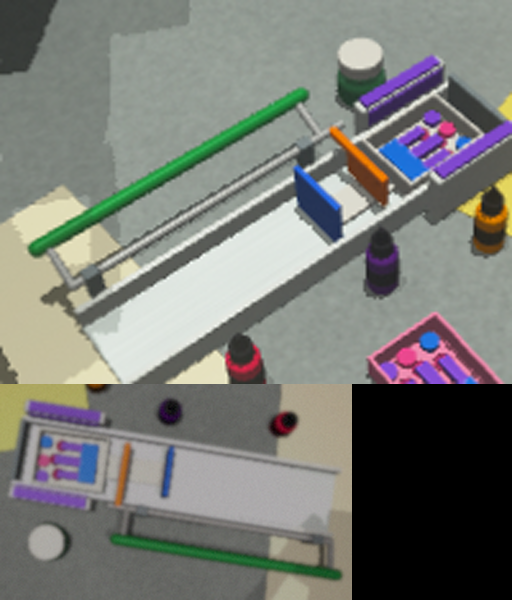

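The gate is shut behind the box, the tongue is under it, and the bottles and jar are where they were. One numeric check, then I hand in.

```bash
python3 - <<'E'
from fit2 import *
p=np.load('p.npy')
for u,v,z in((106,62,34),(102,105,34),(172,64,62),(165,112,62)): print(inv(p,px2w(c,u/1.6+184.7,(v if z==34 else v)/1.6+139.7,z)).round(1))
a=cv2.cvtColor(cv2.imread('pics/top0.png'),cv2.COLOR_BGR2GRAY);b=cv2.cvtColor(env.grab_frame('top'),cv2.COLOR_RGB2GRAY)
for n,(x,y) in dict(jar=(214,239),orange=(245,136),purple=(291,157),pink=(363,165)).items():
    t=a[y-9:y+10,x-9:x+10];r=cv2.matchTemplate(b[y-15:y+16,x-15:x+16],t,cv2.TM_CCOEFF_NORMED);_,m,_,l=cv2.minMaxLoc(r);print(n,round(m,2),l[0]-6,l[1]-6)
print(env.state()['time_s'],env.job_done())
E
```

```text
[ 25.3 -23.   34. ]
[21.5 30.3 34. ]
[-53.9 -30.   62. ]
[-54.6  28.   62. ]
jar 1.0 0 0
orange 1.0 0 0
purple 0.99 0 0
pink 1.0 0 0
the job is handed in; nothing more can be done
12.05 None
```

The job is done and handed in at about 12 s. One fingertip held the green bar down (gate at about 0.8 rad) while the other pushed the blue plate. Once the box was past the gate, I raised the hand gently and the gate swung shut behind it.

**One correction on the way:** on the first press the bar finger sat about 4 mm inside the bar's axis and picked up side force, because the fingertip is thinner than I assumed. By then the tray had moved about 24 mm. I lifted off with the box still about 20 mm short of the gate, so the gate closed once there, clear of the tray. I then opened the gripper to 86 mm and pressed again, and the finger stayed centred for the rest of the push.

**Last checks:**
- **Box position:** its rear edge is at chute x of about 21 to 25 mm, past the gate. The tray origin is at about 66 to 70 mm, where more than 50 is needed: 66 from the tool position at the end of the push, 66 to 70 from the last top view.
- **Gate:** shut in the picture, lying over the tongue only.
- **Bottles and jar:** no movement between the first and last top views (0 px).
- **Robot:** clear of everything, with the wrist force near zero.

No check failed; the position readings differ by about 4 mm. I judged the gate angle from fingertip height and pictures, not from a direct reading.

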